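# Open the revolving bur case by its hidden catch

## Robot

A 6-joint arm with a two-finger parallel gripper is mounted at the origin on a cart in front of the work surface, level with it; the furniture and walls round the work are solid. World frame = base frame: x ahead of the robot, y to its left, z up, the work surface at z = 0. Lengths are in m, angles in rad, forces in N, time in s.
With the tool pointing down it reaches from about 0.275 to 0.775 m from the base axis. Payload 14.6 kg.
Tool frame: the origin (TCP) lies at the very end of the fingers, on their centre line; the grasp point (between the pads) lies 19 mm behind it; z points along the fingers, y is the line along which they close (so a half turn about z gives the same grasp; the last joint's range is limited). The gripper opens to 85 mm and grips with 20 to 120 N. Pads are 22 mm wide; open, the fingers measure 114 mm over their backs; the gripper's body (76 mm by 85 mm) begins 54 mm behind the grasp point. The pads swing forward as they close: fully open they stand 13 mm farther back than shut.
Start: joints at [-1.465, 0.263, -0.048, 1.259, 0, 1.415], TCP at [0.135, -0.507, 0.196] pointing down, gripper open.
Joint ranges: [-2.65, 2.65], [-0.89, 1.7], [-1.18, 1.37], [-2.13, 2.11], [-1.35, 1.29], [-3.14, 3.14]. Speed limits (rad/s): [1.89, 1.89, 2.57, 2.79, 3.14, 3.14].

## Interface

Orientations are given as a unit quaternion [w, x, y, z].
In Python, from bench import arm gives the robot as it stands. Calls block until the motion is done:
- arm.move_pose(position, orientation): joint-space move of the TCP to a pose.
- arm.movel(position, orientation=None, v=0.15): straight line of the TCP; orientation=None keeps the orientation; v is the mean speed in m/s.
- arm.goto_joints(angles): joint-space move.
- arm.command_gripper(opening, f_grip=None): finger opening in m; f_grip is the grip in N (None keeps the last); returns when the fingers have stopped.
- arm.dwell(seconds).
- arm.ik(position, orientation): joint angles nearest the present ones, or None.
- arm.get_obs(): the state.
- arm.grab_frame(name): name is "scene" or "side" or "wrist"; returns the picture (480x640x3 uint8, blue, green, red); there is no depth.
- arm.get_calibration(name): a dict with "vertical_fov" (degrees; the focal length in pixels is half the picture's height over the tangent of half this angle, whatever the lens; pixels are square), "cx", "cy" (the principal point, pixels), "rvec" (rotation vector, rad) and "tvec" (3), from world to camera coordinates, as OpenCV has them; the wrist camera has in their place "tool_from_camera" (4x4, takes a point from camera to tool coordinates, whose origin is the TCP and whose axes are the flange's). Camera axes: x right, y down, z forward; pixel columns grow to the right and rows downward; lengths in m; the calibration is good to about 2 mm. A picture is of the moment at which its call begins: read the wrist's pose just before it. get_calibration takes no time and is no camera call.
A pose or a line that the arm cannot do raises arm.IKError and nothing moves.
- arm.finish_job(): hands the job in; it is judged then, once.
Trained networks look in the newest picture that a camera, given by its name, has taken for a name from the list of things; names that differ only in an ending like _2 or _b are one class to them, and where a whole thing is asked for, a point or a joint stands for the part that bears it (a point fixed in the world has none). Each returns a list of dicts, best first, with "score" (0 to 1); they miss things now and then, are a little off and sometimes report something else, mostly with a low value. They report only what shows in the picture. A call takes as long as a camera call.
- arm.cut_out(camera, query): "pixels" (480x640 bool, what is visible of it) and "rect" ([left, top, right, bottom] in pixels, round what is visible of it).
The state is a dict: "time": time; "q": joint angles; "joint_vel": joint speeds; "joint_efforts": joint torques, N m; "ee_pos": TCP position; "orientation": TCP orientation; "force": force on the tool from outside, world axes, zero at the start; "moment": the same for the moment, N m; "gripper_width": finger opening in m; "grip_force": force on a finger pad.
Only numpy, scipy, OpenCV 4.12 (cv2) and the standard library are available. Lean on these libraries where they do the work, as an engineer would, in place of code of your own. Each camera call takes 0.05 s, during which the arm holds its last target. There are 200 camera calls.

## Task

Open the round revolving bur case: run a fingertip along the rim of its top until it drops into the thumb notch, press the catch inside the notch down until the lid springs ajar, then push the lid right back to its stop and leave it standing open. This is all touching and pushing: do not lift the case or shove it about the bench, and leave the pliers, the jar and the tweezers where they lie.

Things in the scene. Friction and masses are not known exactly. Their poses are not given: they have to be found in the camera images.
- case_foot: Foot of the bur case: a dark round casting, 126 mm across, 12 mm high, loose on the bench (whole case 2.2 kg). Origin: centre of its underside, on the case's upright axis; its x axis points roughly away from the robot. A plain steel drum, 140 mm across, turns very stiffly on it; how far the drum is turned is not told, so the foot's yaw does not give the notch.
- rim_centre (a point): Point on the case's axis at the height of its flat top face, 57 mm above the bench. Closed flush lid out to radius 37 mm, then the rim, radius 38 to 70 mm. One notch, 44 mm wide with parallel sides, runs through the whole rim and is open to the outside. It lies on the robot's side: its direction from the axis is within 80 degrees of -x.
- pad_level (a point): Point on the case's axis at the height of the flat pad of the catch, which lies inside the notch 9 mm below the top face, from radius 45 to 70 mm, nearly as wide as the notch. Press its outer half: at radius 44 mm a thin upright plate of the catch bounds the notch, and it leans 5 mm outward as the pad goes down.
- catch (a joint): Angle of the catch, rad: 0 at rest, 0.42 fully down. Pivots at radius 42 mm; at radius 65 mm the pad goes down 9 mm in all, and further out a little more. Sprung: about 2 N starts it, 5 N holds it fully down; it comes back when let go. It frees the lid at about 0.32 rad.
- hinge_level (a point): Point on the case's axis at the height of the lid's hinge, 1.5 mm below the top face. The hinge line is horizontal, 39 mm from the axis on the side opposite the notch, square to the notch's direction.
- lid (a joint): Angle of the lid, rad: 0 shut and flush, 1.65 at its stop, just past upright. Steel disc 73 mm across, 3 mm thick, hinged opposite the notch. Freed, a spring lifts its notch-side edge until it stands at about 0.8 rad; the stiff hinge then holds it wherever it is left. Pushing it on takes about 1 N, on its underside, towards the hinge.
- flat_pliers: Flat-nose pliers with black handles, 157 x 42 x 14 mm, lying loose to the left of the case. Origin: centre of the underside. To be left alone.
- jar: Small brown screw-top jar, 35 mm across, 46 mm high, loose behind the case. Origin: centre of the underside. To be left alone.
- tweezer: Steel tweezers, 122 x 13 x 8 mm, lying loose on the robot's side of the case. Origin: centre of the underside. To be left alone.
- desk_lamp: Fixed desk lamp. Its two thin arm tubes rise from the base at x 0.72, y -0.26, z 0.07 m in a straight line, over the bench behind and to the left of the case, to an elbow at x 0.55, y 0.27, z 0.38 m; from there they run level towards +y to the lamp head at y 0.66. Keep the arm clear of it: go round on the robot's side. The given position is only the lamp's own origin.

How it is judged:
By the outcome, as a careful person would: the job done as asked, in the order asked, and still so for the second after the job is handed in, with the robot touching nothing.
It also fails if it takes over 64 s, if anything falls off the work surface, if the arm or the gripper's body presses on something with over 40 N, if the wrist force passes 120 N, or if a joint passes its speed limit or range.

## Working session

There is one attempt and no reset: what is moved stays moved. The work goes in short steps, each a Python script; the robot and the scene stay as the last script left them, time stands still between calls to the robot, and variables do not carry over. Pictures are saved under pics/ and viewed, at most 10 in all, crops included, and the job is handed in when it is done.

```bash
mkdir -p pics; ls; cat > h.py <<'E'
import numpy as np, cv2
from bench import arm
def K(name):
    c=arm.get_calibration(name); f=240/np.tan(np.radians(c["vertical_fov"])/2)
    return np.array([[f,0,c["cx"]],[0,f,c["cy"]],[0,0,1]]),c
def ext(name,obs=None):
    k,c=K(name)
    if name!="wrist":
        return k,cv2.Rodrigues(np.array(c["rvec"],float))[0],np.array(c["tvec"],float).ravel()
    from scipy.spatial.transform import Rotation as R
    w,x,y,z=obs["orientation"]; T=np.eye(4);T[:3,:3]=R.from_quat([x,y,z,w]).as_matrix();T[:3,3]=obs["ee_pos"]
    M=np.linalg.inv(T@np.array(c["tool_from_camera"])); return k,M[:3,:3],M[:3,3]
def onplane(e,uv,z):
    k,R,t=e; uv=np.atleast_2d(uv).astype(float)
    d=(R.T@np.linalg.inv(k)@np.c_[uv,np.ones(len(uv))].T).T; o=-R.T@t
    return o+d*((z-o[2])/d[:,2])[:,None]
def proj(e,p):
    k,R,t=e; q=(k@(R@np.atleast_2d(p).T+t[:,None])).T; return q[:,:2]/q[:,2:]
E
python3 - <<'E'
from h import *
for n in("scene","side"):
    im=arm.grab_frame(n); cv2.imwrite(f"pics/{n}0.png",im)
    e=ext(n); print(n,"cam",-e[1].T@e[2])
    for q in("case_foot","rim_centre","catch","lid","flat_pliers","jar","tweezer"):
        for r in arm.cut_out(n,q)[:1]:
            m=r["pixels"]; ys,xs=np.nonzero(m); print(q,round(r["score"],2),r["rect"],m.sum(),onplane(e,[xs.mean(),ys.mean()],0.0).round(3))
print(arm.get_obs()["orientation"], arm.get_obs()["time"])
E
```

```text
pics
scene cam [0.08001237 0.52661251 0.47420943]
case_foot 0.65 [337.9, 164.1, 428.8, 237.1] 5362 [[ 0.547 -0.203  0.   ]]
rim_centre 0.66 [341.3, 161.8, 431.5, 236.1] 5378 [[ 0.548 -0.205  0.   ]]
catch 0.69 [409.2, 179.3, 428.6, 186.8] 151 [[ 0.534 -0.29  -0.   ]]
lid 0.76 [361.1, 171.0, 408.2, 194.5] 828 [[ 0.577 -0.252 -0.   ]]
flat_pliers 0.91 [279.9, 213.6, 344.6, 267.2] 1128 [[ 0.551 -0.031  0.   ]]
jar 0.69 [395.6, 234.2, 450.2, 269.5] 534 [[ 0.419 -0.118  0.   ]]
tweezer 0.89 [394.0, 234.0, 449.1, 268.4] 541 [[ 0.42  -0.117  0.   ]]
side cam [0.43226841 0.89363842 0.59336555]
case_foot 0.58 [313.0, 160.8, 389.4, 216.7] 3349 [[ 0.526 -0.214  0.   ]]
rim_centre 0.88 [312.3, 157.5, 386.7, 211.9] 3438 [[ 0.525 -0.216  0.   ]]
lid 0.69 [327.3, 163.7, 368.2, 182.8] 591 [[ 0.531 -0.272  0.   ]]
flat_pliers 0.58 [285.4, 222.5, 363.9, 252.3] 977 [[ 0.545 -0.033  0.   ]]
jar 0.56 [312.1, 155.9, 386.6, 214.5] 3343 [[ 0.526 -0.215  0.   ]]
[-1.32118911e-05  9.91509114e-01  1.30037216e-01  1.76887215e-06] 0.8
```

```bash
python3 - <<'E'
from h import *
a=cv2.imread("pics/scene0.png");b=cv2.imread("pics/side0.png")
A=cv2.resize(a[130:290,260:470],(525,400));B=cv2.resize(b[80:290,270:540],(514,400))
cv2.imwrite("pics/c0.png",np.hstack([cv2.resize(A,(400,305)),cv2.resize(B,(392,305))]))
for n in("scene","side"):
    e=ext(n); r=arm.cut_out(n,"lid")[0]; ys,xs=np.nonzero(r["pixels"])
    p=onplane(e,np.c_[xs,ys],0.057); print(n,"lid",p.mean(0).round(4),p.min(0).round(3),p.max(0).round(3))
e=ext("scene"); m=arm.cut_out("scene","catch")[0]["pixels"]; ys,xs=np.nonzero(m); p=onplane(e,np.c_[xs,ys],0.048); print(p.mean(0))
E
```

```text
scene lid [ 0.5175 -0.1589  0.057 ] [ 0.482 -0.196  0.057] [ 0.553 -0.124  0.057]
side lid [ 0.5213 -0.1601  0.057 ] [ 0.483 -0.198  0.057] [ 0.559 -0.124  0.057]
[ 0.48833693 -0.20764601  0.048     ]
```

View pics/c0.png

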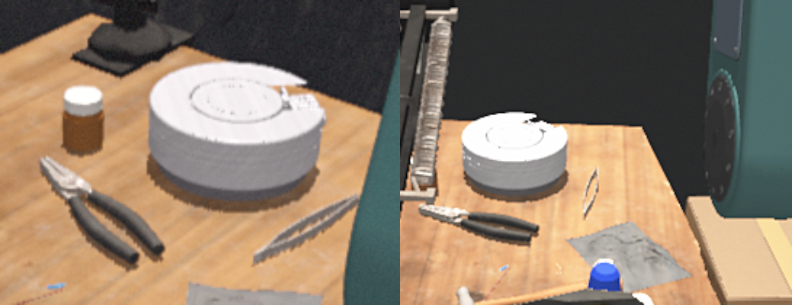

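View pics/scene0.png

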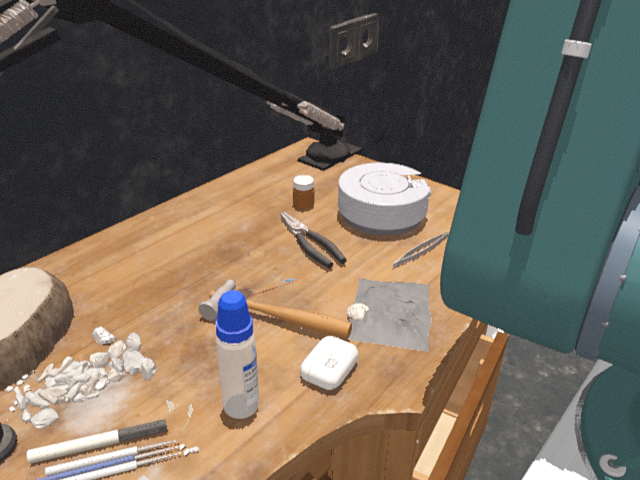

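The pictures show the case at about (0.519, -0.160). The notch faces the robot's right (scene picture, about pixel 418,183), azimuth about -123°. Next I close the gripper, hover and look with the wrist camera.

```bash
cat >> h.py <<'E'
from scipy.spatial.transform import Rotation as R_
def quat(az):  # tool down, tool x pointing to azimuth az (rad)
    x=np.array([np.cos(az),np.sin(az),0]); z=np.array([0,0,-1.]); M=np.c_[x,np.cross(z,x),z]
    q=R_.from_matrix(M).as_quat(); return np.r_[q[3],q[:3]]
E
python3 - <<'E'
from h import *
print(np.round(arm.get_calibration("wrist")["tool_from_camera"],3))
arm.command_gripper(0.0,20)
q=quat(np.radians(57))
arm.move_pose([0.47,-0.23,0.24],q)
o=arm.get_obs(); im=arm.grab_frame("wrist"); e=ext("wrist",o)
for n in("rim_centre","lid","catch"):
    for r in arm.cut_out("wrist",n)[:1]:
        ys,xs=np.nonzero(r["pixels"]); p=onplane(e,np.c_[xs,ys],0.048 if n=="catch" else .057)
        c=cv2.fitEllipse(max(cv2.findContours(r["pixels"].astype(np.uint8),0,1)[0],key=len))
        print(n,r["score"],r["rect"],p.mean(0).round(4),p.min(0).round(3),p.max(0).round(3),onplane(e,c[0],.057).round(4))
cv2.imwrite("pics/w1.png",im); print(o["time"],o["q"],o["ee_pos"],o["force"])
E
```

```text
[[-0.001 -0.956 -0.294  0.076]
 [ 1.    -0.001 -0.    -0.   ]
 [ 0.    -0.294  0.956 -0.178]
 [ 0.     0.     0.     1.   ]]
rim_centre 0.94 [258.9, 45.6, 402.7, 194.6] [ 0.5237 -0.1598  0.057 ] [ 0.453 -0.232  0.057] [ 0.591 -0.094  0.057] [[ 0.5243 -0.1589  0.057 ]]
lid 0.71 [291.0, 81.1, 363.6, 164.2] [ 0.5225 -0.1616  0.057 ] [ 0.485 -0.199  0.057] [ 0.559 -0.126  0.057] [[ 0.5228 -0.1612  0.057 ]]
catch 0.86 [299.5, 162.0, 341.2, 194.4] [ 0.4845 -0.2019  0.048 ] [ 0.461 -0.226  0.048] [ 0.508 -0.179  0.048] [[ 0.4851 -0.201   0.057 ]]
3.325 [-6.12350788e-01  2.51174597e-01  5.40458291e-02  1.37382904e+00
 -1.85108483e-04  1.53577443e+00] [ 0.46963633 -0.2307261   0.23986389] [ 0.25836061 -0.24561188 -0.07008429]
```

View pics/w1.png

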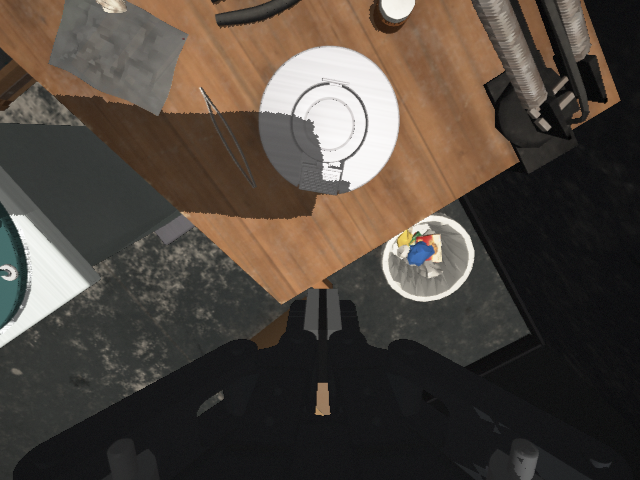

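The wrist view shows the case centred at about px (329,121), the notch at (322,178) at the rim's bottom edge and the hinge tab at (335,81).

```bash
python3 - <<'E'
from h import *
o=arm.get_obs(); im=arm.grab_frame("wrist"); e=ext("wrist",o)
h=onplane(e,[335,81.5],.057)[0]; ms=arm.cut_out("wrist","catch")[0]["pixels"]; ys,xs=np.nonzero(ms); c=onplane(e,np.c_[xs,ys],.048).mean(0)
C=np.array([.5228,-.1608]); 
for n,v in(("hinge",C-h[:2]),("catch",c[:2]-C),("both",(c-h)[:2])): print(n,np.degrees(np.arctan2(v[1],v[0])),np.hypot(*v))
# draw model
for az,col in((-133,(0,0,255)),(-129,(0,255,0))):
    a=np.radians(az);n=np.array([np.cos(a),np.sin(a)]);t=np.array([-n[1],n[0]])
    for s in(-.022,.022):
        p=[np.r_[C+n*r+t*s,.057] for r in(.038,.067)]; p=proj(e,p)
        cv2.line(im,*[tuple(int(round(v*1)) for v in q) for q in p],col,1)
th=np.linspace(0,6.3,60)
for r in(.037,.07):
    for q in proj(e,np.c_[C[0]+r*np.cos(th),C[1]+r*np.sin(th),0*th+.057]): im[int(q[1]),int(q[0])]=(255,0,0)
cv2.imwrite("pics/w2.png",cv2.resize(im[30:210,230:430],(660,594),interpolation=cv2.INTER_NEAREST))
E
```

```text
hinge -132.1761296712719 0.03728137006238913
catch -132.69432158730498 0.05632864562832491
both -132.48794546189242 0.09360909819503055
```

View pics/w2.png

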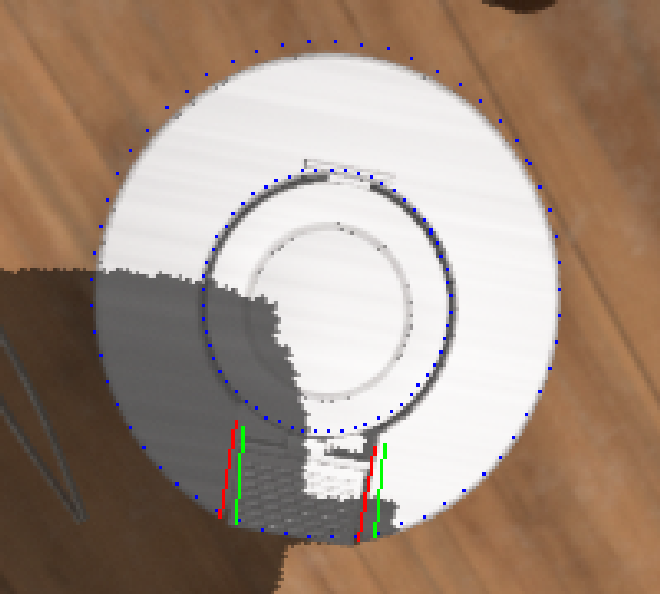

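Model fits the picture. The notch is at about -131.5°, with the centre about 1 mm nearer the notch. Now touching the rim and sliding.

```bash
cat >> h.py <<'E'
C=np.array([.522,-.1616]); AZ=np.radians(-131.5); N=np.array([np.cos(AZ),np.sin(AZ)]); Q=quat(AZ+np.pi)
def pol(r,deg,z): a=AZ+np.radians(deg); return [C[0]+r*np.cos(a),C[1]+r*np.sin(a),z]
def F(): return np.array(arm.get_obs()["force"])
E
python3 - <<'E'
from h import *
r=.064
arm.move_pose(pol(r,-50,.10),Q); arm.movel(pol(r,-50,.066),v=.08); arm.dwell(.1); f0=F(); print("f0",f0.round(2),arm.get_obs()["time"])
z=.064
while z>.050:
    arm.movel(pol(r,-50,z),v=.02); f=F()-f0
    if f[2]>1.2: break
    z-=.0007
print("touch",z,f.round(2),arm.get_obs()["ee_pos"],arm.get_obs()["time"])
if f[2]<=1.2: raise SystemExit
z0=z; log=[]
for d in np.arange(-47,8,3.):
    arm.movel(pol(r,d,z),v=.04); f=F()-f0; log.append((d,round(z*1e3,1),*f.round(1)))
    if f[2]>12: print("hard"); break
    if f[2]<.6: z-=.001
    elif f[2]>3: z+=.0006
    if z<z0-.0035: break
print(log,arm.get_obs()["time"],arm.get_obs()["ee_pos"])
E
```

```text
f0 [ 0.18 -0.23  0.29] 4.975
touch 0.05 [-0.75  1.22  0.08] [ 0.45800764 -0.15991152  0.05066892] 9.975
```

```bash
python3 - <<'E'
from h import *
o=arm.get_obs(); print(o["gripper_width"],o["force"],o["ee_pos"],o["orientation"],Q)
w=arm.grab_frame("wrist"); s=arm.grab_frame("scene")
cv2.imwrite("pics/m1.png",np.hstack([cv2.resize(w,(440,330)),cv2.resize(s[120:250,300:442],(360,330))]))
E
```

```text
-0.00035665320385698014 [-0.56302413  0.99647125  0.37723372] [ 0.45800764 -0.15991152  0.05066892] [-1.77722802e-05  9.11762155e-01  4.10718604e-01 -5.05085991e-06] [0.         0.91176204 0.41071885 0.        ]
```

View pics/m1.png

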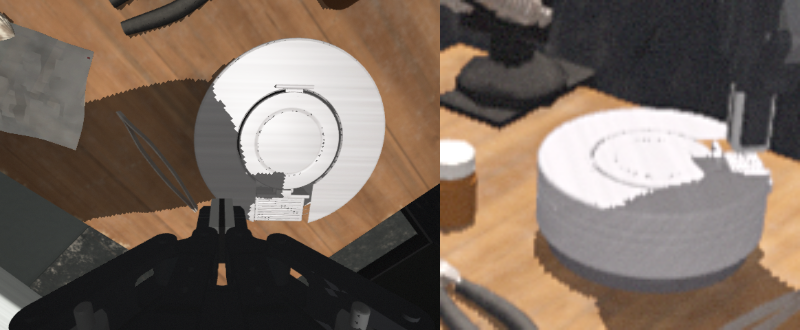

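```bash
python3 - <<'E'
from h import *
o=arm.get_obs(); p=o["ee_pos"]
w=arm.grab_frame("wrist"); ew=ext("wrist",o); s=arm.grab_frame("scene"); es=ext("scene"); d=arm.grab_frame("side"); ed=ext("side")
print("tcp px",proj(ew,p),proj(es,p),proj(ed,p), "K",ew[0][0,0],ew[0][:2,2])
for n,e in(("wrist",ew),("scene",es),("side",ed)):
  for q,z in(("rim_centre",.057),("lid",.057),("catch",.048)):
    r=arm.cut_out(n,q)[:1]
    if not r: continue
    ys,xs=np.nonzero(r[0]["pixels"]); P=onplane(e,np.c_[xs,ys],z); print(n,q,round(r[0]["score"],2),P.mean(0).round(4),((P.min(0)+P.max(0))/2).round(4),r[0]["rect"])
th=np.linspace(0,2*np.pi,90)
for im,e in((w,ew),(s,es)):
    for r in(.037,.07):
        for u,v in proj(e,np.c_[C[0]+r*np.cos(th),C[1]+r*np.sin(th),0*th+.057]):
            if 0<=v<480 and 0<=u<640: im[int(v),int(u)]=(255,0,0)
    for u,v in proj(e,p): cv2.circle(im,(int(u),int(v)),2,(0,0,255),1)
cv2.imwrite("pics/m2.png",np.hstack([cv2.resize(w[40:360,240:600],(400,356)),cv2.resize(s[130:250,310:445],(400,356),interpolation=cv2.INTER_NEAREST)]))
E
```

```text
tcp px [[322.17228341 277.43525031]] [[417.43739454 199.03686504]] [[381.01768015 177.68951635]] K 346.2615031401467 [322.32426671 241.41509012]
wrist rim_centre 0.64 [ 0.5267 -0.1565  0.057 ] [ 0.5218 -0.1618  0.057 ] [281.3, 54.4, 562.0, 323.5]
wrist lid 0.77 [ 0.523  -0.1605  0.057 ] [ 0.5216 -0.1622  0.057 ] [348.2, 123.8, 491.1, 277.9]
scene rim_centre 0.62 [ 0.493  -0.1177  0.057 ] [ 0.501 -0.126  0.057] [337.1, 163.6, 433.5, 233.6]
scene catch 0.43 [ 0.4884 -0.2067  0.048 ] [ 0.4913 -0.2062  0.048 ] [406.0, 178.3, 428.4, 186.2]
side rim_centre 0.85 [ 0.5168 -0.1114  0.057 ] [ 0.5198 -0.1195  0.057 ] [310.7, 156.8, 388.7, 214.8]
side lid 0.84 [ 0.5199 -0.1602  0.057 ] [ 0.5201 -0.1612  0.057 ] [329.0, 163.4, 370.9, 185.0]
side catch 0.45 [ 0.4865 -0.2083  0.048 ] [ 0.4879 -0.2052  0.048 ] [363.6, 166.6, 371.2, 171.3]
```

View pics/m2.png

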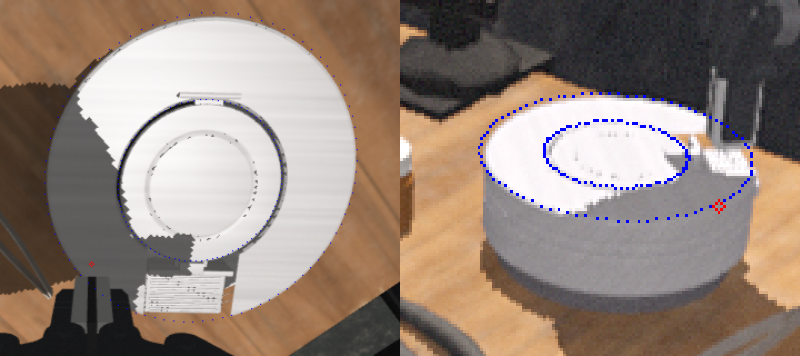

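The fingertips visibly end at wrist px (322,289), about 38 mm short of the reported TCP. The scene view agrees, and there was no contact at TCP z=0.051. I'll keep feeling downward in small guarded steps rather than trust the TCP height.

```bash
python3 - <<'E'
from h import *
r=.064
z=.0507; log=[]
f0=F(); print(f0.round(2),arm.get_obs()["gripper_width"])
while z>.008:
    z-=.0015; arm.movel(pol(r,-50,z),v=.05); f=F()-f0; log.append((round(z*1e3,1),*f.round(2)))
    if f[2]>1.5 or np.linalg.norm(f)>5: break
print(log[-14:],arm.get_obs()["time"],arm.get_obs()["ee_pos"])
E
```

```text
[-0.28 -0.24 -0.12] 0.00022308305503663031
[(49.2, np.float64(1.27), np.float64(0.66), np.float64(0.21)), (47.7, np.float64(0.13), np.float64(-0.16), np.float64(-0.03)), (46.2, np.float64(-1.2), np.float64(0.13), np.float64(0.32)), (44.7, np.float64(0.01), np.float64(0.12), np.float64(-0.07)), (43.2, np.float64(0.58), np.float64(0.27), np.float64(0.6)), (41.7, np.float64(0.57), np.float64(0.49), np.float64(-0.48)), (40.2, np.float64(0.4), np.float64(0.24), np.float64(1.65))] 12.425 [ 0.45791382 -0.15985913  0.04008741]
```

```bash
cat >> h.py <<'E'
def Fm(n=4):
    a=[]
    for _ in range(n): arm.dwell(.02); a.append(F())
    return np.mean(a,0)
E
python3 - <<'E'
from h import *
t=arm.get_obs()["time"]; z=.0402;log=[("now",*Fm().round(2))]; print(log)
while z>.012:
    z-=.0012; arm.movel(pol(.064,-50,z),v=.05); f=Fm(3)
    log.append((round(z*1e3,1),*map(float,f.round(2))))
    if f[2]>1.3 or np.linalg.norm(f)>5: break
print(log[-5:],arm.get_obs()["time"],t,arm.get_obs()["ee_pos"])
E
```

```text
[('now', np.float64(0.46), np.float64(-0.58), np.float64(0.24))]
[(25.8, -0.34, 0.28, 0.27), (24.6, 0.12, 0.32, 0.14), (23.4, -0.02, 0.01, 0.12), (22.2, 0.4, 0.2, -0.18), (21.0, -3.2, 1.35, 12.7)] 17.2917 12.425 [ 0.45817399 -0.16001576  0.02153924]
```

Contact felt at TCP z≈0.0217, so the real tips are 35 mm behind the TCP, as the pictures suggested. Easing off and sliding along the rim.

```bash
cat >> h.py <<'E'
H=.0353
E
python3 - <<'E'
from h import *
r=.064; z=.0218; log=[]
arm.movel(pol(r,-50,z),v=.05); f=Fm(3); print(f.round(2)); z0=z
z+=np.clip((f[2]-2)/15e3,-.0004,.0004)
for d in np.arange(-46,7,4.):
    arm.movel(pol(r,d,z),v=.05); f=Fm(2); log.append((float(d),round(z*1e3,2),*map(float,f.round(1))))
    if np.linalg.norm(f)>15: print("hard"); break
    k=0
    while f[2]<.7 and d>-25 and k<4:   # feel down
        z-=.001;k+=1; arm.movel(pol(r,d,z),v=.05); f=Fm(2); log.append((float(d),round(z*1e3,2),*map(float,f.round(1))))
    if z<z0-.0035: print("dropped"); break
    if k==0: z+=np.clip((f[2]-2)/15e3,-.0004,.0004)
print(log,arm.get_obs()["time"],arm.get_obs()["ee_pos"])
E
```

```text
[0.   0.12 0.04]
dropped
[(-46.0, np.float64(21.67), -0.1, -0.7, 1.1), (-42.0, np.float64(21.61), 0.1, -1.1, 1.3), (-38.0, np.float64(21.56), 0.7, -0.6, 2.3), (-34.0, np.float64(21.58), 0.5, -0.9, 2.2), (-30.0, np.float64(21.59), 0.2, -1.3, 1.4), (-26.0, np.float64(21.56), -1.0, -0.1, 3.5), (-22.0, np.float64(21.65), 0.1, -0.3, 1.6), (-18.0, np.float64(21.63), -0.1, -0.5, 1.0), (-14.0, np.float64(21.56), -0.1, -0.1, -0.8), (-14.0, np.float64(20.56), -0.4, 0.0, -1.0), (-14.0, np.float64(19.56), 0.6, 0.2, 0.3), (-14.0, np.float64(18.56), -0.3, 0.4, 0.7), (-10.0, np.float64(18.56), 0.2, 0.3, -0.2), (-10.0, np.float64(17.56), -0.2, 0.1, -0.2), (-10.0, np.float64(16.56), 0.3, 0.1, 0.2), (-10.0, np.float64(15.56), 0.2, 0.5, -0.3), (-10.0, np.float64(14.56), -0.1, 0.2, -0.1)] 22.4083 [ 0.47190388 -0.20145449  0.01451991]
```

```bash
python3 - <<'E'
from h import *
r=.071; z=.0145; log=[]
arm.movel(pol(r,0,z),v=.06); log.append(("c",*map(float,Fm(2).round(1))))
while z>.001:
    z-=.001; arm.movel(pol(r,0,z),v=.03); f=Fm(2); log.append((round(z*1e3,1),*map(float,f.round(1))))
    if f[2]>9 or np.linalg.norm(f[:2])>8: break
print(log,arm.get_obs()["time"])
arm.grab_frame("side"); r=arm.cut_out("side","lid")[:1]; print([x["rect"] for x in r])
w=arm.grab_frame("scene"); cv2.imwrite("pics/p1.png",cv2.resize(w[110:260,300:460],(640,600)))
E
```

```text
[('c', -0.3, -0.1, -0.2), (13.5, 0.1, 0.2, -0.5), (12.5, 0.2, 0.3, 2.0), (11.5, -0.2, -0.8, 2.7), (10.5, -1.7, -1.4, 3.0), (9.5, -2.6, -3.1, 4.3), (8.5, -2.6, -3.2, 3.7), (7.5, -2.9, -3.2, 4.0), (6.5, -3.0, -2.9, 4.4), (5.5, -2.5, -2.4, 4.9), (4.5, -1.9, -1.1, 5.4), (3.5, -1.9, -0.7, 8.5), (2.5, -4.9, 1.2, 20.6)] 26.2167
[[326.8, 142.0, 362.8, 184.2]]
```

View pics/p1.png

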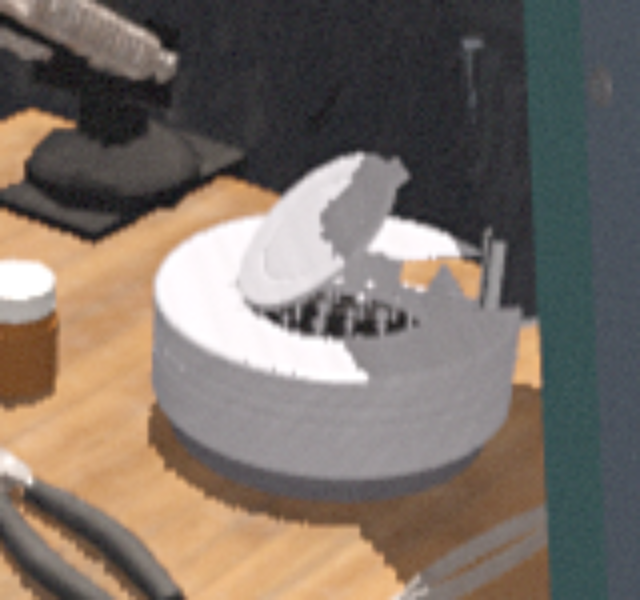

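The lid has sprung ajar to about 45° (edge at crop px 400,170), and the case has not moved. Retreating outward and up, then pushing the lid back.

```bash
python3 - <<'E'
from h import *
arm.movel(pol(.071,0,.012),v=.05); arm.movel(pol(.076,0,.03),v=.08); arm.movel(pol(.09,0,.0625),v=.1); 
z=.0625; print("free",Fm(3).round(2),arm.get_obs()["time"])
arm.movel(pol(.034,0,z),v=.1); u=.034; log=[]
while u>-.040:
    u-=.003 if u>-.022 else .0012
    arm.movel(pol(u,0,z),v=.05); f=Fm(3); n=float(f[:2]@N); log.append((round(u*1e3,1),round(n,1),round(float(f[2]),1)))
    if n>(3.2 if u<-.022 else 6): break
print(log,arm.get_obs()["time"])
arm.grab_frame("side"); print([x["rect"] for x in arm.cut_out("side","lid")[:1]])
E
```

```text
free [ 0.16 -0.15  0.13] 27.6417
[(31.0, -0.2, -0.2), (28.0, 0.4, 0.1), (25.0, -0.1, 0.0), (22.0, -0.0, 0.2), (19.0, 0.6, -0.2), (16.0, 0.4, -0.6), (13.0, -0.7, 0.0), (10.0, 0.2, 0.2), (7.0, -0.3, 0.2), (4.0, -0.2, 0.1), (1.0, 0.1, 0.5), (-2.0, -0.4, 0.1), (-5.0, 0.4, 0.2), (-8.0, 0.6, -0.5), (-11.0, 0.5, 0.3), (-14.0, -0.2, -0.1), (-17.0, 0.4, 0.4), (-20.0, 0.1, 0.5), (-23.0, -0.4, -0.3), (-24.2, 0.2, -0.0), (-25.4, 0.2, -0.5), (-26.6, 0.6, 0.1), (-27.8, 0.5, -0.5), (-29.0, 2.9, 0.0), (-30.2, 5.3, 0.3)] 35.85
[[279.2, 219.9, 365.3, 245.8]]
```

```bash
python3 - <<'E'
from h import *
s=arm.grab_frame("scene"); d=arm.grab_frame("side")
cv2.imwrite("pics/p2.png",np.hstack([cv2.resize(s[90:260,300:460],(400,425)),cv2.resize(d[100:240,280:420],(400,425))]))
E
```

```text
(no output)
```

View pics/p2.png

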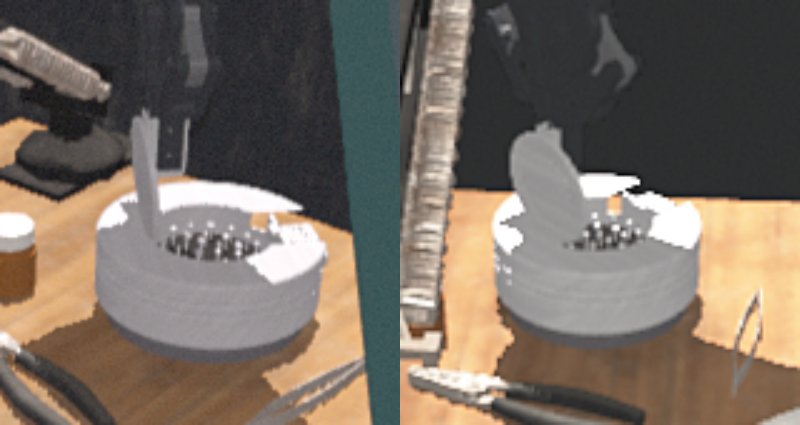

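Lid is slightly past upright (scene crop edge at 145,115, hinge at 150,240). The force jumped from 0.5 to 5 N, which means the stop. Retreating and checking.

```bash
python3 - <<'E'
from h import *
arm.movel(pol(.03,0,.0625),v=.1); arm.movel(pol(.10,0,.13),v=.15); arm.movel(pol(.16,0,.19),v=.2); arm.dwell(.3)
s=arm.grab_frame("scene"); d=arm.grab_frame("side"); e=ext("side"); 
for q in("lid","rim_centre","flat_pliers","jar","tweezer"): print(q,[(x["rect"],round(x["score"],2)) for x in arm.cut_out("side",q)[:1]],[x["rect"] for x in arm.cut_out("scene",q)[:1]])
# model hinge/lid-edge projections for angles
for n in("scene","side"):
    for th in(1.4,1.57,1.65): 
        u=-.039+.0755*np.cos(th); print(n,th,proj(ext(n),np.r_[C+N*u,.0555+.0755*np.sin(th)]).round(1))
cv2.imwrite("pics/p3.png",np.hstack([cv2.resize(s[130:250,320:440],(400,400)),cv2.resize(d[120:230,290:400],(400,400))]))
print(arm.get_obs()["time"],Fm().round(2))
E
```

```text
lid [([315.5, 139.7, 349.6, 180.5], 0.58)] [[352.2, 136.0, 367.7, 187.5]]
rim_centre [([278.9, 220.3, 366.8, 249.4], 0.59)] [[339.1, 133.9, 430.5, 234.6]]
flat_pliers [([282.9, 219.9, 365.8, 250.5], 0.9)] [[279.8, 213.0, 346.3, 269.7]]
jar [([281.4, 205.9, 296.1, 208.3], 0.53)] [[291.7, 178.7, 314.9, 208.1]]
tweezer [] [[395.2, 236.0, 443.2, 268.4]]
scene 1.4 [[368.7 137.8]]
scene 1.57 [[360.2 137.5]]
scene 1.65 [[356.1 137.8]]
side 1.4 [[337.5 142. ]]
side 1.57 [[332.3 143.5]]
side 1.65 [[329.9 144.6]]
39.075 [-0.03  0.29  0.01]
```

View pics/p3.png

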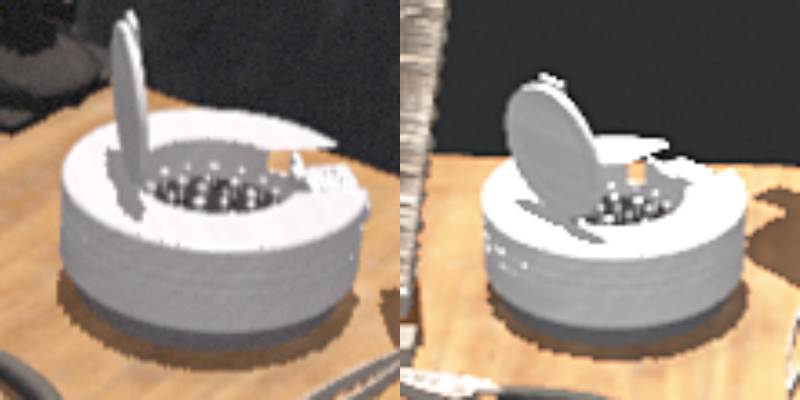

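The lid stands past upright by itself: disc top at scene px (356.6,136.6), where the model for 1.65 rad puts it at (356.1,137.8). The case, pliers, jar and tweezers sit where they were, and the robot is clear.

```bash
python3 -c "
from bench import arm
print(arm.finish_job())"
```

```text
the job is handed in; nothing more can be done
None
```

The bur case is open and the job is handed in at about 39 s. A fingertip ran along the rim and dropped into the notch, then pressed the catch down until the lid sprang ajar. It then pushed the lid to its stop, where it now stands by itself. In the last pictures the case, pliers, jar and tweezers show no visible movement.

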